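# Close the open card-file drawer and point out its key

## Robot

A 7-joint arm with a two-finger parallel gripper is mounted at the origin on the work surface. World frame = base frame: x ahead of the robot, y to its left, z up, the work surface at z = 0. Lengths are in mm, angles in rad, forces in N, time in s.
With the tool pointing down it reaches from about 400 to 850 mm from the base axis. Payload 10.4 kg.
Tool frame: the origin (TCP) lies between the finger pads, 19 mm behind the fingertips; this is the grasp point; z points along the fingers, y is the line along which they close (so a half turn about z gives the same grasp; the last joint's range is limited). The gripper opens to 87 mm and grips with 3 to 60 N. Pads are 19 mm wide; open, the fingers measure 117 mm over their backs; the gripper's body (75 mm by 190 mm) begins 51 mm behind the grasp point.
Start: joints at [-1.212, 0.332, -0.065, 1.46, 0.022, 1.35, -0.088], TCP at [232.858, 580.023, 241.276] pointing down, gripper open.
Joint ranges: [-2.6, 2.6], [-0.5, 2.12], [-1.47, 1.34], [0.16, 2.42], [-1.27, 4.41], [0.06, 2.06], [-2.6, 2.6]. Speed limits (rad/s): [2.22, 2.22, 2.79, 2.79, 3.14, 3.14, 3.14].

## Interface

Orientations are given as a 3x3 rotation matrix whose columns are the frame's x, y, z axes.
In Python, from workcell import arm gives the robot as it stands. Calls block until the motion is done:
- arm.reach(position, orientation): joint-space move of the TCP to a pose.
- arm.movel(position, attitude=None, max_speed=150, f_stop=None): straight line of the TCP; attitude=None keeps the orientation; max_speed is the mean speed in mm/s. With f_stop (N) it stops when the force on the tool has changed by that much, and returns True; else False.
- arm.move_j(angles): joint-space move.
- arm.command_gripper(opening, grasp_force=None): finger opening in mm; grasp_force is the grip in N (None keeps the last); returns when the fingers have stopped.
- arm.dwell(seconds).
- arm.inverse_kinematics(position, orientation): joint angles nearest the present ones, or None.
- arm.read_camera(name): name is "scene" or "top"; returns the picture (420x560x3 uint8, red, green, blue); there is no depth.
- arm.camera_params(name): a dict with "camera_matrix" (3x3 intrinsics, pixels), "rvec" (rotation vector, rad) and "tvec" (3), from world to camera coordinates, as OpenCV has them. Camera axes: x right, y down, z forward; pixel columns grow to the right and rows downward; lengths in mm; the calibration is good to about 2 mm. A picture is of the moment at which its call begins. camera_params takes no time and is no camera call.
A pose or a line that the arm cannot do raises arm.IKError and nothing moves.
- arm.close_job(): hands the job in; it is judged then, once.
Readings, each from a call of its own:
- arm.get_t(): time.
- arm.get_joints(): joint angles.
- arm.get_joint_vel(): joint speeds.
- arm.get_effort(): joint torques, N m.
- arm.get_eef_pos(): TCP position.
- arm.get_tool_rot(): TCP orientation.
- arm.get_force(): force on the tool from outside, world axes, zero at the start.
- arm.get_wrist_torque(): the same for the moment, N m.
- arm.get_grip_width(): finger opening in mm.
- arm.get_grip_force(): force on a finger pad.
Only numpy, scipy, OpenCV 4.12 (cv2) and the standard library are available. Lean on these libraries where they do the work, as an engineer would, in place of code of your own. Each camera call takes 0.05 s, during which the arm holds its last target. There are 200 camera calls.

## Task

The record office is closing: one card-file drawer in the row of three has been left open. Push that drawer fully shut with the fingertips, then show the clerk which key locks it: point straight down at the key with the round fob, fingertips a couple of centimetres above the middle of the fob, and hold still there for a good two seconds. Do not touch or move any of the keys, do not point at another key or pass low over it, leave the two other drawers shut, and do not knock or pick up anything else.

Things in the scene. Friction and masses are not known exactly. Their poses are not given: they have to be found in the camera images.
- file_a_drawer0 (a joint): How far this drawer is out, in m: 0 shut, grows towards the robot; starts 45 to 95 mm open. About 1 N friction, no spring or latch, stays where left; a rigid stop at 0. One of three equal green card-file units (240 deep x 135 wide x 130 mm high) side by side, 5 mm apart, on a 12 mm plinth (tops at z = 0.142); its place in the row varies.
- file_a_drawer0_handle (a point): Middle of that drawer's steel bar handle: level, 68 mm long, 11 mm thick, axis 35 mm in front of the front panel, 38 mm below the unit's top. Moves with the drawer. y along the bar, z up; the drawer shuts along the point's +x (away from the robot, turned by the row's small yaw), opens along -x. Pushing the bar from its robot side shuts it.
- file_b_drawer0 (a joint): Like file_a_drawer0, for a second unit; it starts shut (0) and must stay shut.
- file_c_drawer0 (a joint): Like file_a_drawer0, for the third unit; it starts shut (0) and must stay shut.
- key_round: The key to point at: a steel key fixed to a flat round brass fob, lying loose on a grey desk pad (pad 4 mm thick, top at z = 0.004) to the robot's right. Fob 46 mm across and 5 mm thick; origin at the centre of the fob's underside, z up. The key sticks out along +x, to 84 mm from the origin. Weighs about 60 g.
- key_square: A similar steel key on a square brass fob, 42 x 42 x 5 mm, origin under the fob's centre, key along +x to 82 mm. Not the one; the three keys lie about 85 mm apart in varying order.
- key_bar: A similar steel key on a narrow oblong brass fob, 60 x 18 x 5 mm, origin under the fob's centre, key along +x to 91 mm. Not the one.
- stapler: Black desk stapler lying loose beyond the pad, 130 mm long (along its x) x 36 x 60 mm high. Origin under its middle. Leave it.
- stamp: Turned wooden hand stamp standing loose between the pad and the row of units, 40 mm across, 70 mm high. Origin under its middle. Leave it.
- mug: White mug standing loose beyond the pad, 80 mm across, 90 mm high, handle on its +y. Origin under its middle. Leave it.
- pencil_cup: Dark steel pencil cup standing loose, 72 mm across, 100 mm high, pencils to about 145 mm. Origin under its middle. Leave it.
- vase: White narrow-necked vase, 68 mm across, 125 mm high, standing loose on the middle of the top of unit b. Origin under its middle. Leave it.
- tumbler: Green glass tumbler, 68 mm across, 75 mm high, standing loose on the middle of the top of unit c. Origin under its middle. Leave it.
There are look-alikes about, which are no part of the job. What is shaped like the key_round but blue or orange is not meant.

How it is judged (in metres and radians):
On the way, in this order (a step that is already met when the one before it is completed fails the run):
1. the open drawer is pushed fully shut (value of joint file_a_drawer0 below 0.004 m), for 0.2 s.
2. the tool points down at the round fob from just above it, and dwells there (horizontal distance between the grasp point and key_round below 0.022 m and z of the grasp point in the frame of key_round below 0.085 m and angle between the grasp point's own z axis and vertical above 2.1 rad), for 1.5 s.
At the end, for the whole second after the job is handed in: Drawers shut (pushed one within 4 mm, others 6 mm), keys unmoved (6 mm), other things too (20 mm). Earlier, with the drawer shut, the tool pointed down (within 60 degrees), tool point within 22 mm of the fob centre seen from above and under 85 mm above it, for 1.5 s on end (value of joint file_a_drawer0 below 0.004 m and value of joint each of file_b_drawer0, file_c_drawer0 below 0.006 m and distance of each of key_round, key_square, key_bar from where it was at the start of the episode below 0.006 m and distance of each of stapler, stamp, mug, pencil_cup, vase, tumbler from where it was at the start of the episode below 0.02 m); the robot touches nothing.
It fails at once if a key is touched ((contact force between key_round and the fingers above 0.3 N or contact force between key_round and the arm above 0.3 N) or (contact force between key_square and the fingers above 0.3 N or contact force between key_square and the arm above 0.3 N) or (contact force between key_bar and the fingers above 0.3 N or contact force between key_bar and the arm above 0.3 N)).
It fails at once if a key is moved or lifted (distance of any of key_round, key_square, key_bar from where it was at the start of the episode above 0.006 m).
It fails at once if the tool points down close above another key (tool point within 22 mm of its fob centre seen from above and under 50 mm over it) ((horizontal distance between the grasp point and key_square below 0.022 m and z of the grasp point in the frame of key_square below 0.05 m and angle between the grasp point's own z axis and vertical above 2.1 rad) or (horizontal distance between the grasp point and key_bar below 0.022 m and z of the grasp point in the frame of key_bar below 0.05 m and angle between the grasp point's own z axis and vertical above 2.1 rad)).
It fails at once if another drawer is pulled open (value of joint any of file_b_drawer0, file_c_drawer0 above 0.015 m).
It fails at once if something else on the desk or on the units is knocked away or lifted (distance of any of stapler, stamp, mug, pencil_cup, vase, tumbler from where it was at the start of the episode above 0.02 m).
It also fails if it takes over 48 s, if anything falls off the work surface, if the arm or the gripper's body presses on something with over 40 N, if the wrist force passes 120 N, or if a joint passes its speed limit or range.

## Working session

There is one attempt and no reset: what is moved stays moved. The work goes in short steps, each a Python script; the robot and the scene stay as the last script left them, time stands still between calls to the robot, and variables do not carry over. Pictures are saved under pics/ and viewed, at most 10 in all, crops included, and the job is handed in when it is done.

```bash
mkdir -p pics
cat > h.py <<'E'
import numpy as np, cv2
from workcell import arm
def cam(n):
    p=arm.camera_params(n);K=np.array(p["camera_matrix"],float);R=cv2.Rodrigues(np.array(p["rvec"],float))[0];t=np.array(p["tvec"],float).ravel()
    return K,R,t
def ray(n,uv):
    K,R,t=cam(n); d=R.T@np.linalg.inv(K)@[uv[0],uv[1],1]; return -R.T@t,d
def onz(n,uv,z):
    o,d=ray(n,uv); return o+d*(z-o[2])/d[2]
def proj(n,X):
    K,R,t=cam(n); q=K@(R@np.array(X,float)+t); return q[:2]/q[2]
def tri(a,b):
    (o1,d1),(o2,d2)=ray("scene",a),ray("top",b)
    s=np.linalg.lstsq(np.c_[d1,-d2],o2-o1,rcond=None)[0]
    p,q=o1+s[0]*d1,o2+s[1]*d2; return (p+q)/2,np.linalg.norm(p-q)
E
python3 - <<'E'
from h import *
for n in("scene","top"):
    cv2.imwrite(f"pics/{n}0.png",arm.read_camera(n)[:,:,::-1]); print(n,ray(n,(280,210)))
print(arm.get_t(),arm.get_tool_rot())
E
```

```text
scene (array([1384.08392894,  -30.27241791,  622.83445608]), array([-0.85591724, -0.04085715, -0.51627657]))
top (array([ 415.87292279,  -36.90370612, 1160.51704827]), array([ 0.11887336, -0.01337234, -0.99282855]))
0.1 [[-9.27994126e-01  3.72594573e-01 -4.31633559e-04]
 [ 3.72594819e-01  9.27993332e-01 -1.21470327e-03]
 [-5.20387808e-05 -1.28806192e-03 -9.99999169e-01]]
```

View pics/scene0.png

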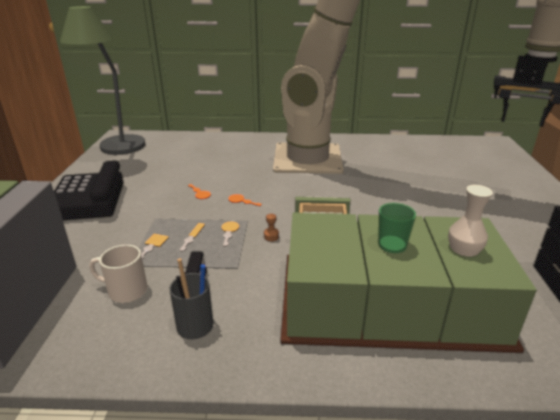

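View pics/top0.png

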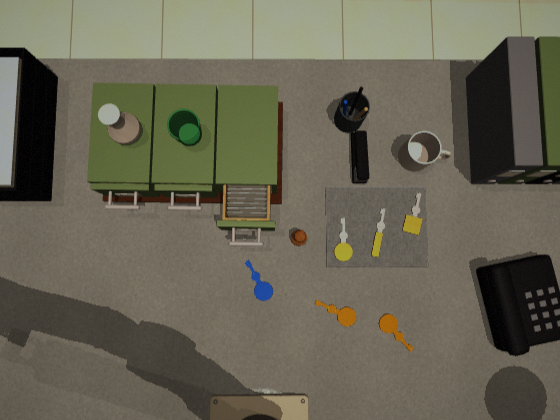

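The top view shows the open drawer on the unit nearest the pad, with its handle at about (246,240). Three yellow fobs lie on the pad: round (344,252), oblong (378,243) and square (412,225). Blue (263,290) and orange (347,317), (389,323) look-alikes lie off the pad. The brass round one at (344,252) on the grey pad fits the description. I'll confirm it in one enlarged crop.

Run:
```python
from h import *
a=cv2.imread("pics/top0.png")[170:275,205:365]; b=cv2.imread("pics/scene0.png")[185:265,140:355]
a=cv2.resize(a,(560,368),interpolation=2)
b=cv2.resize(b,(560,208),interpolation=2)
cv2.imwrite("pics/crop.png",np.vstack([a,b]))
def cen(n,box):
    im=cv2.imread(f"pics/{n}0.png"); x0,y0,x1,y1=box
    h=cv2.cvtColor(im,cv2.COLOR_BGR2HSV)[y0:y1,x0:x1]
    m=cv2.inRange(h,(15,130,100),(40,255,255)); n_,l,s,c=cv2.connectedComponentsWithStats(m); i=1+np.argmax(s[1:,4]); return c[i]+[x0,y0],s[i]
ct,st=cen("top",(325,235,362,266)); cs,ss=cen("scene",(215,215,245,240))
print(ct,st,cs,ss,tri(cs,ct),onz("top",ct,9))
for n,bx in(("bar",(366,225,390,262)),("sq",(398,210,428,240))): print(n,onz("top",cen("top",bx)[0],9))
```

```text
[342.96296296 251.40740741] [  9   8  19  18 270] [230.         226.11206897] [  7   7  17   9 116] (array([ 451.61624692, -205.43993948,    8.6998106 ]), np.float64(1.1770047469053546)) [ 451.66103506 -205.98839643    9.        ]
bar [ 469.17205419 -289.38055478    9.        ]
sq [ 517.68011407 -378.15833747    9.        ]
```

View pics/crop.png

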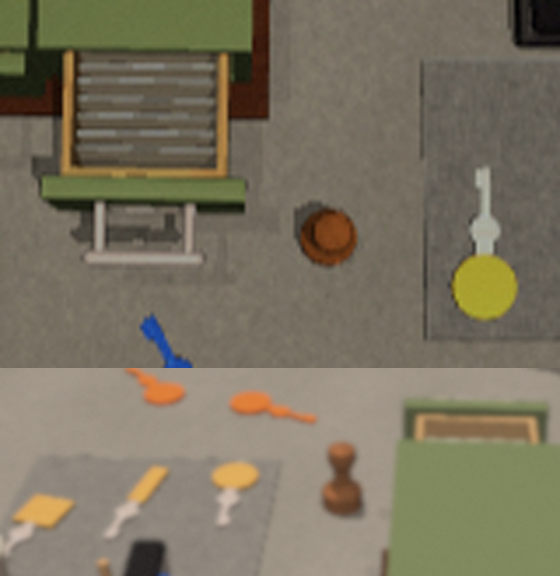

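The crop shows a plain yellow brass disc with a steel key on the grey pad, so this is key_round. Triangulation gives z = 8.7 mm, which matches the text. The drawer's bar ends are at top pixels (229.3,243.7) and (262.7,243.7).

Run:
```python
from h import *
print("panel",tri((295.1,198),(275,227)),tri((350.5,198),(217.5,227)))
a,b=onz("top",(229.3,243.7),104),onz("top",(262.7,243.7),104); print("bar",a,b,(a+b)/2, np.linalg.norm(a-b))
# row yaw from unit roof edges
print("roof",[onz("top",p,142).round(1) for p in((90,184),(277,184),(93,83),(277,87))])
print("closed handles",[onz("top",p,104).round(1) for p in((107,207),(138,207),(169,207),(200,207))])
Rt=np.array([[1,0,0],[0,-1,0],[0,0,-1.]])
for R in(Rt,np.diag([-1.,1,-1])):
  for x in(370,390,410,430,480): print(x,arm.inverse_kinematics([x,(a+b)[1]/2,100],R) )
  print(arm.inverse_kinematics([451.6,-205.7,55],R))
```

```text
panel (array([502.12803245, -38.20648898, 124.59363902]), np.float64(3.0193054276857496)) (array([502.38549887,  89.83441269, 127.26568993]), np.float64(6.385974573547487))
bar [466.536838    62.57625085 104.        ] [466.36986877 -12.15457602 104.        ] [466.45335339  25.21083742 104.        ] 74.73101340002226
roof [array([595.4, 363.5, 142. ]), array([595.3, -44.2, 142. ]), array([824.3, 366.8, 142. ]), array([816.2, -44.7, 142. ])]
closed handles [array([549.6, 338.2, 104. ]), array([549.6, 268.7, 104. ]), array([549.5, 199.1, 104. ]), array([549.4, 129.4, 104. ])]
370 [-0.69804098 -0.13403837  0.48715231  2.26966471  0.07480781  0.99181225
 -1.8263891 ]
390 [-0.69982283 -0.07885842  0.50923421  2.22697293  0.04613566  0.98399731
 -1.78826655]
410 [-0.70216318 -0.02460266  0.53153653  2.1834412   0.01502014  0.97941298
 -1.74992953]
430 [-0.70498676  0.02900358  0.55426579  2.13906757 -0.01840464  0.97794029
 -1.71142147]
480 [-0.71069601  0.16169533  0.61097567  2.02421959 -0.11088707  0.9873862
 -1.61541273]
[-0.42695065  0.34177789  0.87466375  2.02912865 -0.33041195  0.91523479
 -0.94642233]
370 [-0.68734025 -0.13259185  0.47694726  2.26924621  0.07258686  0.99149499
  1.31703111]
390 [-0.67631657 -0.0764979   0.48622353  2.2260375   0.0429093   0.98364084
  1.35571263]
410 [-0.66273947 -0.02205875  0.4919276   2.18184387  0.0125512   0.97922906
  1.39288358]
430 [-0.64673746  0.0306271   0.49419564  2.13666285 -0.01751338  0.97803639
  1.42784323]
480 [-0.59824451  0.15439384  0.48698989  2.01933046 -0.08633994  0.98729745
  1.50226073]
[-0.52938257  0.39580063  1.00849949  2.03254072 -0.41793596  0.93342029
  2.27138743]
```

Run:
```python
from h import *
R=np.diag([-1.,1,-1]); y=25.2
arm.command_gripper(0)
arm.reach([420,y,230],R); print(arm.get_t(),arm.get_eef_pos())
arm.movel([420,y,101],R,max_speed=120)
print("contact",arm.movel([500,y,101],R,max_speed=70,f_stop=15),arm.get_eef_pos(),arm.get_force())
s=arm.movel([550,y,101],R,max_speed=35,f_stop=15)
print(s,arm.get_eef_pos(),arm.get_force(),arm.get_t())
arm.dwell(.3)
for n in("top",): cv2.imwrite(f"pics/{n}1.png",arm.read_camera(n)[:,:,::-1])
```

```text
3.725 [420.18749684  25.93686507 230.11496049]
contact False [499.89855194  25.37850705 101.11068829] [ 0.21531472  0.3796378  -0.28456983]
True [530.40016987  25.03206503 100.13673281] [-1.53299396  0.05847832  0.96794581] 7.1583
```

View pics/top1.png

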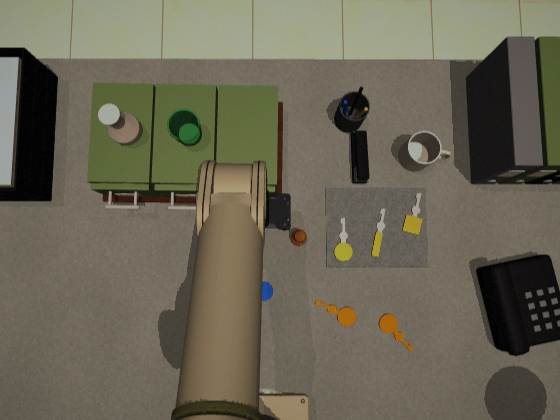

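The arm hides the handle in this picture, and nothing else has moved. I'll press again to confirm the stop, then back off, rise and look.

Run:
```python
from h import *
R=np.diag([-1.,1,-1]); y=25.2
s=arm.movel([545,y,101],R,max_speed=15,f_stop=20)
print(s,arm.get_eef_pos(),arm.get_force()); arm.dwell(.3); print(arm.get_eef_pos(),arm.get_force())
arm.movel([470,y,101],R,max_speed=100)
arm.movel([440,y,220],R)
arm.reach([440,-205.5,220],R)
im=arm.read_camera("top")[:,:,::-1]; im2=arm.read_camera("scene")[:,:,::-1]; print(arm.get_t())
cv2.imwrite("pics/c2.png",np.vstack([cv2.resize(im[60:270,80:360],(560,420),interpolation=2)[:,:],im2[180:330,:]]))
```

```text
True [530.26730512  24.8980948   99.43686404] [-1.51650042  0.16070438  0.51761183]
[530.20891562  24.90427904  99.22029688] [-1.00128857 -0.04660351  0.07825431]
10.9833
```

View pics/c2.png

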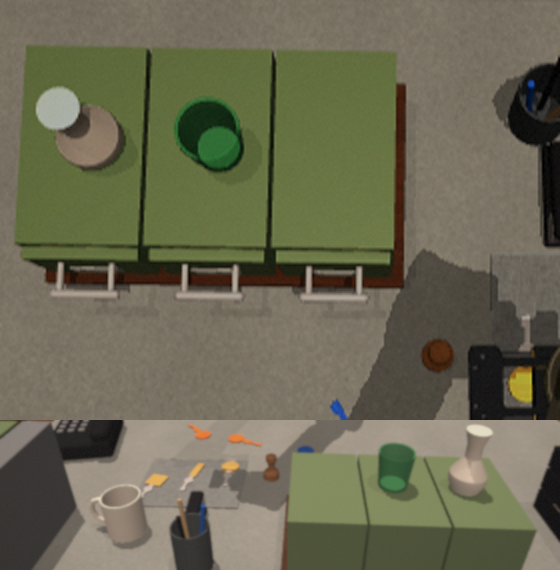

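The drawer is shut: the three handles, at crop rows 294, 295.5 and 297.5, line up along the slightly yawed row. The stop was also met twice at the same position. Everything else is unmoved, so next I'll point at the fob.

Run:
```python
from h import *
R=np.diag([-1.,1,-1])
arm.movel([451.6,-205.6,150],R); arm.movel([451.6,-205.6,49],R,max_speed=60)
print(arm.get_eef_pos(),arm.get_tool_rot()[2][2])
arm.dwell(2.6); print(arm.get_eef_pos(),arm.get_t())
cv2.imwrite("pics/c3.png",cv2.resize(arm.read_camera("scene")[180:300,120:340,::-1],(770,420),interpolation=2))
```

```text
[ 451.79417996 -205.64039155   49.26048748] -0.9999998623023412
[ 451.58746107 -205.59394595   48.99972805] 16.0417
```

View pics/c3.png

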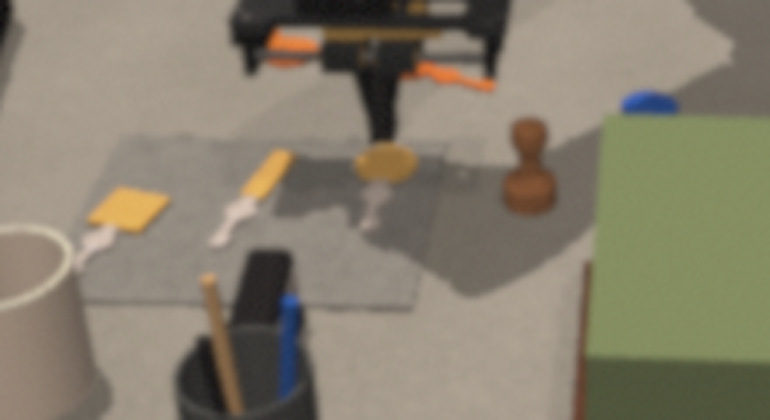

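The closed fingertips at crop (383,140) hover just above the round fob at (385,162), and the keys are unmoved. I'll rise straight up and hand in.

Run:
```python
from h import *
arm.movel([451.6,-205.6,200],max_speed=100); arm.dwell(.5)
print(arm.get_t(),arm.close_job())
```

```text
the job is handed in; nothing more can be done
18.25 None
```

The open drawer is pushed shut, I held the fingertips about 2 cm above the round-fob key for 2.6 s, nothing else appeared to move in the pictures, and the job was handed in at 18.25 s; no verdict came back.

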